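# Re-index the divider of the food sample rack

## Task

The blue-lidded sample box is rattling in its rack: pull up the red lock knob on the blue divider, slide the divider along its rail to the next hole towards the blue-lidded box, and let the lock pin drop fully home in that hole. Finish while still holding the red knob in the gripper, with the pin home; do not let go. Leave the green-lidded box and everything else on the table where they are.

Things in the scene. Friction and masses are not known exactly. Their poses are not given: they have to be found in the camera images.
- rack: Steel rack fixed to the table, base 166 x 228 mm, 6 mm thick. Origin on the table between its two bays; x across it towards the rail, y along the rail, z up. End stops 50 mm high, inner faces at y = -104 and +104 mm. Aluminium rail along y at x = +62 mm, 24 mm wide, top at z = 26 mm, with 10 mm lock holes at y = -24, 0, +24 mm. One box stands in each bay
- divider (a joint): Place of the blue divider along the rack's y, in m: about 0 at the start (middle hole), +0.024 at the hole towards +y, -0.024 at the one towards -y. A 36 mm long sleeve on the rail with a 24 mm barrel (top at z = 68 mm) and a plate, 10 mm thick, 52 mm high, that reaches between the boxes. Slides with 1.5 N friction when the pin is out; may push the box along
- lock (a joint): Height of the lock plunger (pin and red knob, carried by the divider) in m: 0 fully home (pin 10 mm deep in a hole), 0.010 pin just clear of the rail, 0.016 fully up. A spring draws it down: 5 N at home, 9 N fully up. Pull straight up 12 to 15 mm to slide. The 8 mm pin has a round nose and drops into a hole when within about 2 mm of it
- knob_grip (a point): Where to grip the red knob from above: on its upright axis, 88 mm above the table when the pin is home. The knob is a round grip 24 mm in diameter from 74 to 100 mm high, with a lip 30 mm in diameter on top, up to 105 mm
- blue_box: Loose sample box with a blue lid, 69 x 103 x 48 mm, about 0.14 kg, its 69 mm side along the rail; origin at the centre of its underside, 6 mm above the table. It stands in the bay at +y or at -y of the divider: this gives the direction to slide
- green_box: The same box with a green lid, in the other bay; to be left alone
- shaker: Salt shaker, 44 mm in diameter, 90 mm high, a loose bystander; origin under its centre
- spice: Spice jar, 42 mm in diameter, 96 mm high, a loose bystander; origin under its centre
- timer: Wind-up kitchen timer, 63 mm wide, 56 mm high, a loose bystander; origin under its centre
- labels: Roll of labels, 60 mm in diameter, 30 mm high, a loose bystander; origin under its centre
Things that resemble listed ones, but are neither listed nor needed, are in the scene too. There is more than one size of the blue_box; the one meant has the size given above.

How it is judged:
On the way, in this order (a step that is already met when the one before it is completed fails the run):
1. the knob is held and the lock pin is pulled clear of the middle hole (value of joint lock above 0.009 m and contact force between the fingers and lock above 2 N), for 0.1 s.
2. the pin is home in the next hole towards the blue-lidded box, the knob still held (value of joint lock below 0.003 m and contact force between the fingers and lock above 2 N and ((value of joint divider between 0.021 and 0.027 m and y of blue_box in the frame of rack between 0.055 and 0.078 m) or (value of joint divider between -0.027 and -0.021 m and y of blue_box in the frame of rack between -0.078 and -0.055 m))), for 0.2 s.
At the end, for the whole second after the job is handed in: The divider stands within 3 mm of the next hole on the blue-lidded box's side, the lock pin is within 3 mm of fully home, the fingers still hold the knob (contact force over 2 N), and the blue-lidded box stands upright and at rest in the closed-up bay; both boxes upright (all of step 2 and angle between each of blue_box, green_box's own z axis and vertical below 0.1 rad and x of blue_box in the frame of rack between -0.03 and 0.01 m and linear speed of blue_box below 0.02 m/s); the arm keeps its last pose, push and grip.
It fails at once if the green-lidded box is moved more than 15 mm (distance of green_box from where it was at the start of the episode above 0.015 m).
It fails at once if the blue-lidded box is tipped or lifted (angle between blue_box's own z axis and vertical above 0.3 rad or height (world z) of blue_box above 0.03 m).
It fails at once if a loose bystander is moved more than 25 mm (distance of any of shaker, spice, timer, labels from where it was at the start of the episode above 0.025 m).
It also fails if it takes over 32 s, if anything falls off the work surface, if the arm or the gripper's body presses on something with over 40 N, if the wrist force passes 120 N, or if a joint passes its speed limit or range.

## Robot

A 6-joint arm with a two-finger parallel gripper is mounted at the origin on the work surface; the furniture and walls round the work are solid. World frame = base frame: x ahead of the robot, y to its left, z up, the work surface at z = 0. Lengths are in m, angles in rad, forces in N, time in s.
With the tool pointing down it reaches from about 0.35 to 1 m from the base axis. Payload 7.1 kg.
Tool frame: the origin (TCP) lies at the very end of the fingers, on their centre line; the grasp point (between the pads) lies 19 mm behind it; z points along the fingers, y is the line along which they close (so a half turn about z gives the same grasp; the last joint's range is limited). The gripper opens to 85 mm and grips with 20 to 120 N. Pads are 22 mm wide; open, the fingers measure 114 mm over their backs; the gripper's body (76 mm by 85 mm) begins 54 mm behind the grasp point. The pads swing forward as they close: fully open they stand 13 mm farther back than shut.
Start: joints at [-1.228, 0.423, 1.63, -0, 1.089, -0.019], TCP at [0.221, -0.585, 0.231] pointing down, gripper open.
Joint ranges: [-3, 3], [-0.9, 2.11], [0.09, 2.58], [-1.31, 4.45], [0.11, 2.69], [-2.54, 2.54]. Speed limits (rad/s): [2.39, 2.39, 3.01, 3.14, 3.14, 3.14].

## Interface

Orientations are given as a rotation vector (axis times angle).
In Python, from workcell import bot, effector, planner, get_obs, read_camera, calibration, workorder gives the robot as it stands. Calls block until the motion is done:
- bot.move_ptp(position, orientation): joint-space move of the TCP to a pose.
- bot.move_straight(position, speed=0.15, rot=None): straight line of the TCP; rot=None keeps the orientation; speed is the mean speed in m/s.
- bot.movej(angles): joint-space move.
- effector.release() and effector.clamp(grip_force=None): open the fingers fully, or close them until they stop; grip_force is the grip in N (None keeps the last).
- bot.sleep(seconds).
- planner.ik(position, orientation): joint angles nearest the present ones, or None.
- get_obs(): the state.
- read_camera(name): name is "scene" or "top"; returns the picture (420x560x3 uint8, red, green, blue); there is no depth.
- calibration(name): a dict with "K" (3x3 intrinsics, pixels), "R" (3x3) and "t" (3): a world point X has camera coordinates R X + t. Camera axes: x right, y down, z forward; pixel columns grow to the right and rows downward; lengths in m; the calibration is good to about 2 mm. A picture is of the moment at which its call begins. calibration takes no time and is no camera call.
A pose or a line that the arm cannot do raises bot.MotionError and nothing moves.
- workorder.hand_in(): hands the job in; it is judged then, once.
The state is a dict: "time": time; "joints": joint angles; "joint_velocities": joint speeds; "effort": joint torques, N m; "eef_pos": TCP position; "tcp_rot": TCP orientation; "ft_force": force on the tool from outside, world axes, zero at the start; "moment": the same for the moment, N m; "grip_width": finger opening in m; "finger_force": force on a finger pad.
Only numpy, scipy, OpenCV 4.12 (cv2) and the standard library are available. Lean on these libraries where they do the work, as an engineer would, in place of code of your own. Each camera call takes 0.05 s, during which the arm holds its last target. There are 200 camera calls.

## Working session

There is one attempt and no reset: what is moved stays moved. The work goes in short steps, each a Python script; the robot and the scene stay as the last script left them, time stands still between calls to the robot, and variables do not carry over. Pictures are saved under pics/ and viewed, at most 10 in all, crops included, and the job is handed in when it is done.

```bash
mkdir -p pics
python3 - <<'E'
from workcell import *
import cv2
for n in("scene","top"):
    cv2.imwrite(f"pics/{n}0.png",read_camera(n)[:,:,::-1]); c=calibration(n); print(n,c)
o=get_obs();print(o['time'],o['tcp_rot'],o['eef_pos'])
E
```

```text
scene {'K': array([[402.98078387,   0.        , 283.13124985],
       [  0.        , 402.98078387, 202.84767109],
       [  0.        ,   0.        ,   1.        ]]), 'R': array([[ 0.69397927, -0.71988283,  0.01270752],
       [-0.31961147, -0.3238301 , -0.89049569],
       [ 0.64516764,  0.61392408, -0.45481418]]), 't': array([-0.23128579,  0.18635815,  0.68094859])}
top {'K': array([[530.57502909,   0.        , 276.41050549],
       [  0.        , 530.57502909, 211.01365311],
       [  0.        ,   0.        ,   1.        ]]), 'R': array([[ 0.01664639, -0.99984539, -0.00566562],
       [-0.99926293, -0.01644012, -0.03468897],
       [ 0.03459047,  0.00623889, -0.9993821 ]]), 't': array([0.00216899, 0.31519726, 1.26156453])}
0.1 [-3.08893270e+00 -5.64959200e-01  3.65053587e-04] [ 0.22107163 -0.58406095  0.23059697]
```

View pics/scene0.png

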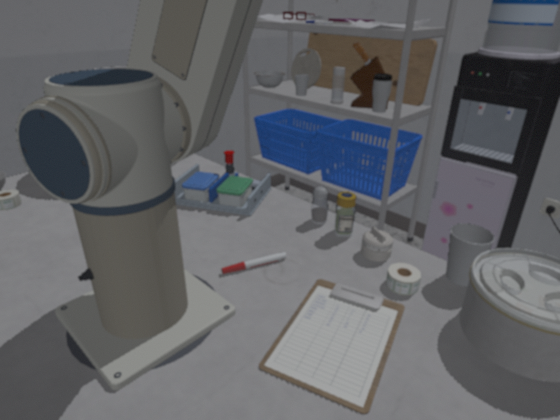

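View pics/top0.png

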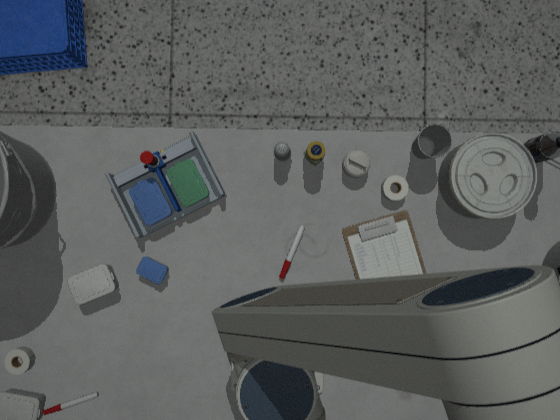

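The top view shows the rack at about (167,185), the red knob at (148,158), the in-rack blue lid at (152,202) and the green lid at (187,183). There is a second, smaller blue box loose on the table at (152,270). The one in the rack bay fits the description, so I'll check that and the knob in one enlarged crop.

```bash
python3 - <<'E'
import cv2
a=cv2.imread("pics/top0.png")[120:290,90:250]
b=cv2.resize(a,None,fx=3.5,fy=3.5,interpolation=cv2.INTER_CUBIC)
s=cv2.resize(cv2.imread("pics/scene0.png")[140:220,165:280],None,fx=2,fy=2,interpolation=cv2.INTER_CUBIC)
b=cv2.copyMakeBorder(b,0,0,0,235,cv2.BORDER_CONSTANT); b[:160,565:795]=s
cv2.imwrite("pics/crop.png",b);print(b.shape)
E
cat > h.py <<'E'
import numpy as np
from workcell import *
def world(n,u,v,z):
    c=calibration(n);d=c['R'].T@np.linalg.solve(c['K'],[u,v,1]);o=-c['R'].T@c['t']
    return o+d*(z-o[2])/d[2]
def pix(n,X):
    c=calibration(n);p=c['K']@(c['R']@np.array(X)+c['t']);return p[:2]/p[2]
E
```

```text
(595, 795, 3)
```

View pics/crop.png

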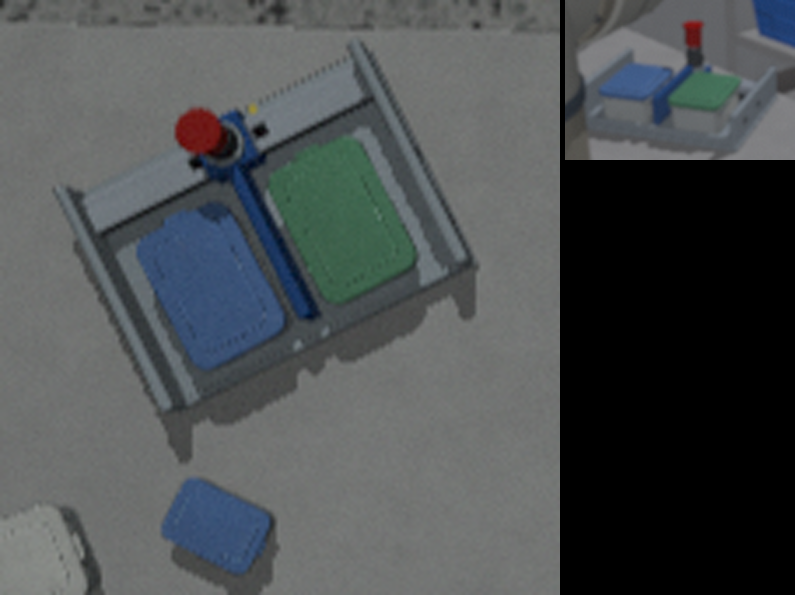

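The crop shows the blue box in the left bay at about (210,285). Its size matches the green box, while the loose one at (217,525) is far smaller. The knob is at (200,130). Next I compute positions and sizes.

Run:
```python
from h import *
import cv2
np.set_printoptions(precision=4,suppress=True)
f=lambda u,v,z:world("top",90+u/3.5,120+v/3.5,z)
L1,L2,R1,R2=[f(*p,.05) for p in((62,190),(172,408),(357,42),(470,262))]
print(L1,L2,R1,R2,"lenL",np.linalg.norm(L1-L2),np.linalg.norm(R1-R2),"span",np.linalg.norm(L1-R1),np.linalg.norm(L2-R2))
ux=(L1-L2+R1-R2)[:2];ux/=np.linalg.norm(ux);uy=(L1-R1+L2-R2)[:2];uy/=np.linalg.norm(uy)
print("yaw",np.arctan2(ux[1],ux[0]),np.arctan2(-uy[0],uy[1]))
c=(L1+L2+R1+R2)[:2]/4
rays=[]
for n in("top","scene"):
    h=cv2.cvtColor(cv2.imread(f"pics/{n}0.png"),cv2.COLOR_BGR2HSV)
    m=((h[...,0]<8)|(h[...,0]>172))&(h[...,1]>150)&(h[...,2]>60)
    k,lab,st,ce=cv2.connectedComponentsWithStats(m.astype('uint8'))
    print(n,[(st[i].tolist(),ce[i].round(1).tolist()) for i in range(1,k) if st[i][4]>20])
# boxes: lid area centroids at z=.054
h=cv2.cvtColor(cv2.imread("pics/top0.png"),cv2.COLOR_BGR2HSV)
for nm,lo,hi,uv in(("blue",100,118,(152,202)),("green",60,85,(187,183)),("small",100,118,(152,270))):
    m=((h[...,0]>lo)&(h[...,0]<hi)&(h[...,1]>90)).astype('uint8')
    m=cv2.morphologyEx(m,cv2.MORPH_OPEN,np.ones((5,5)))
    k,lab,st,ce=cv2.connectedComponentsWithStats(m);i=lab[uv[1],uv[0]]
    q=np.argwhere(lab==i)[:,::-1].astype(np.float32)
    b=cv2.boxPoints(cv2.minAreaRect(q));w=np.array([world("top",*p,.054) for p in b])
    ctr=w.mean(0)[:2];print(nm,ctr,"size",np.linalg.norm(w[0]-w[1]),np.linalg.norm(w[1]-w[2]),"rack xy",(ctr-c)@ux,(ctr-c)@uy)
print("rack centre",c)
for i in range(1):
    for th in (np.arctan2(ux[1],ux[0]),):
        kx=c+.062*ux; print("knob expected",kx,"top pix",pix("top",[*kx,.105]),"scene pix",pix("scene",[*kx,.0895]))
```

```text
[0.3922 0.3988 0.05  ] [0.2495 0.3223 0.05  ] [0.4936 0.2058 0.05  ] [0.3489 0.128  0.05  ] lenL 0.16191911377690216 0.16429715382908042 span 0.21802703342350327 0.21825510694280031
yaw 0.49273036555216726 0.47844342169567683
top [([140, 151, 13, 13, 124], [146.3, 157.2]), ([280, 260, 11, 19, 96], [284.5, 268.6]), ([43, 405, 18, 10, 84], [51.7, 409.5])]
scene [([225, 151, 8, 12, 76], [228.6, 156.1]), ([224, 263, 20, 8, 47], [234.1, 266.5])]
blue [0.3329 0.2995] size 0.06890503767856505 0.10240273519822954 rack xy -0.016663693651233418 0.04933148371909468
green [0.3236 0.0021] size 1.3016826014337821 0.9604575084099835 rack xy -0.16556865417361244 -0.21043793122285578
small [0.1731 0.29  ] size 0.0438371154898612 0.06582785774667436 rack xy -0.1619386752150476 0.11445682640343857
rack centre [0.371  0.2637]
knob expected [0.4257 0.2931] top pix [147.8107 157.3701] scene pix [229.4952 157.0976]
```

The sizes agree: the in-rack blue box measures 69 x 102 mm and sits at rack y = +49 mm, and the loose blue one is only 44 x 66 mm. The slide is therefore towards rack +y. The knob as measured also agrees with the position expected from the rack, to 3 mm. I'll approach with the fingers closing along the rail.

```bash
cat >> h.py <<'E'
from scipy.spatial.transform import Rotation as Ro
YAW=.485; UX=np.array([np.cos(YAW),np.sin(YAW),0]); UY=np.array([-np.sin(YAW),np.cos(YAW),0])
def rots():
    z=np.array([0,0,-1.]); return [Ro.from_matrix(np.c_[np.cross(s*UY,z),s*UY,z]).as_rotvec() for s in(1,-1)]
def show(s=""):
    o=get_obs();p=o['eef_pos'];print(s,"t%.2f"%o['time'],np.round(p,4),"F",np.round(o['ft_force'],1),"w%.4f"%o['grip_width'],"ff",np.round(o['finger_force'],1))
E
python3 - <<'E'
from h import *
import cv2
K=(world("top",146.7,157.2,.105)+np.array([.4257,.2931,.105]))/2; print("knob",K)
q0=np.array(get_obs()['joints'])
js=[planner.ik([K[0],K[1],.2],r) for r in rots()]; print(js)
j=min((x for x in js if x is not None),key=lambda x:abs(x[5])); r=rots()[[x is j for x in js].index(True)]
bot.move_straight([.2,-.46,.33],speed=.2); show()
bot.move_ptp([K[0],K[1],.2],r); show()
cv2.imwrite("pics/above.png",read_camera("scene")[:,:,::-1][60:240,120:360].repeat(3,0).repeat(3,1))
np.savez("k.npz",K=K,r=r)
E
```

```text
knob [0.42585164 0.2943137  0.105     ]
[array([ 5.81749768e-01,  3.08513462e-01,  1.89117233e+00, -4.44089210e-16,
        9.41906857e-01, -1.47404656e+00]), array([0.58174977, 0.30851346, 1.89117233, 0.        , 0.94190686,
       1.66754609])]
 t1.05 [ 0.2    -0.4603  0.3295] F [-0.2  0.3 -0.4] w0.0855 ff 0.0
 t3.86 [0.4263 0.2938 0.2001] F [ 0.8 -0.3  0. ] w0.0852 ff 0.0
```

View pics/above.png

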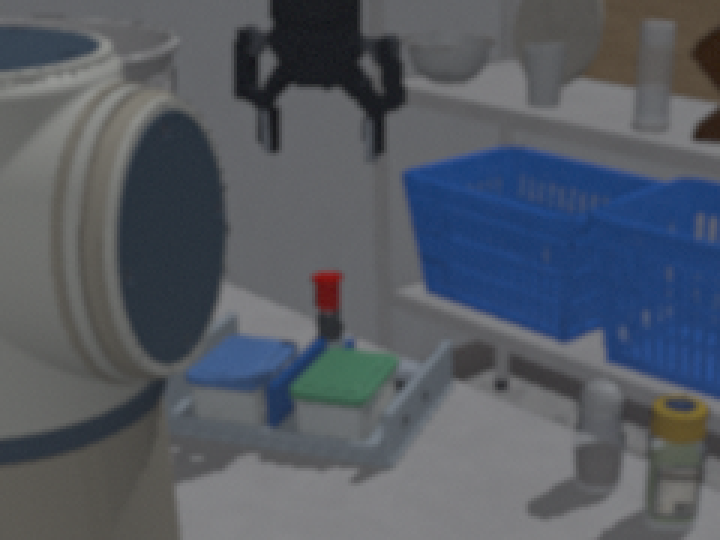

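The open fingers, tips at about (272,148) and (374,152), are centred over the red knob at (327,290). Descending and clamping.

Run:
```python
from h import *
import cv2
K=np.load("k.npz")['K']
bot.move_straight([K[0],K[1],.12],speed=.15)
bot.move_straight([K[0],K[1],.071],speed=.06); show("down")
effector.clamp(grip_force=60); bot.sleep(.2); show("clamped")
cv2.imwrite("pics/grip.png",read_camera("scene")[:,:,::-1][90:220,160:300].repeat(4,0).repeat(4,1))
```

```text
down t5.56 [0.426  0.2944 0.0711] F [ 0.4 -0.1  0.3] w0.0854 ff 0.0
clamped t6.35 [0.4259 0.2946 0.0714] F [-0.7  0.1  5.8] w0.0274 ff 58.5
```

View pics/grip.png

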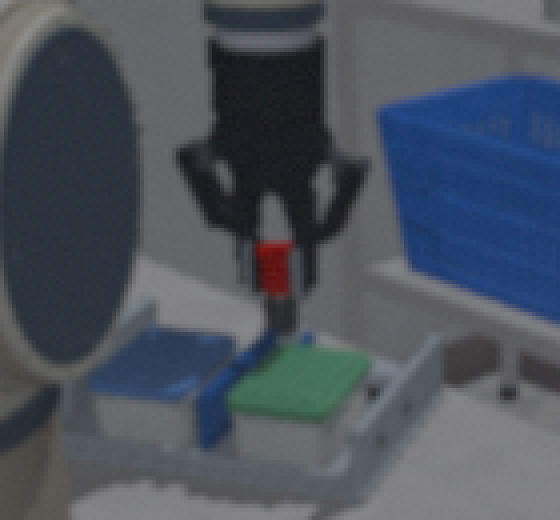

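The fingers are round the red knob at about (275,268), with near-zero sideways force. Pulling up 13 mm.

Run:
```python
from h import *
p=np.array(get_obs()['eef_pos']);np.save("p0.npy",p)
for d in(.004,.009,.0135):
    bot.move_straight(p+[0,0,d],speed=.03); bot.sleep(.1); show(d)
```

```text
0.004 t6.80 [0.4258 0.2945 0.0752] F [-0.   2.3 -5.6] w0.0272 ff 59.4
0.009 t7.22 [0.4258 0.2945 0.0804] F [-0.5  1.3 -7.4] w0.0270 ff 59.4
0.0135 t7.62 [0.4258 0.2945 0.0849] F [ 0.3  1.5 -7.8] w0.0274 ff 59.5
```

The spring load rises from 5.6 to 7.8 N as it should, so the pin is up. Sliding 24 mm to +y, then lowering while watching the force.

Run:
```python
from h import *
p=np.load("p0.npy")
for s in(.012,.024):
    bot.move_straight(p+s*UY+[0,0,.0135],speed=.03); show(s)
bot.sleep(.3); show("settled")
for d in(.010,.007,.004,.001,0):
    bot.move_straight(p+.024*UY+[0,0,d],speed=.02); bot.sleep(.1); show(d)
    if get_obs()['ft_force'][2]>12: print("blocked");break
```

```text
0.012 t8.17 [0.42   0.3056 0.0849] F [-0.2  1.7 -8.7] w0.0273 ff 59.6
0.024 t8.72 [0.4145 0.3162 0.0849] F [ -0.7   1.4 -10.1] w0.0273 ff 59.6
settled t9.02 [0.4147 0.3158 0.0849] F [-0.6  0.9 -9.7] w0.0268 ff 59.6
0.01 t9.44 [0.4147 0.3158 0.0814] F [-0.9  1.4 -8.6] w0.0268 ff 59.7
0.007 t9.84 [0.4147 0.3158 0.0784] F [-2.2  0.7 -7.6] w0.0273 ff 59.7
0.004 t10.24 [0.4147 0.3158 0.0754] F [-2.2  1.  -8. ] w0.0270 ff 59.7
0.001 t10.64 [0.4147 0.3158 0.0723] F [-2.6  0.9 -7.5] w0.0272 ff 59.7
0 t10.99 [0.4148 0.3159 0.0716] F [-1.9  0.3 -3.8] w0.0273 ff 60.0
```

The pin followed the gripper down with no upward reaction. I'll press slightly to confirm the bottom and look.

Run:
```python
from h import *
import cv2
p=np.load("p0.npy")
for d in(-.0006,-.0012):
    bot.move_straight(p+.024*UY+[0,0,d],speed=.02); bot.sleep(.15); show(d)
    if get_obs()['ft_force'][2]>5: break
a=read_camera("scene")[:,:,::-1][130:220,160:280].repeat(4,0).repeat(4,1)
b=read_camera("top")[:,:,::-1][125:245,100:230].repeat(2,0).repeat(2,1)
o=np.zeros((360,740,3),'uint8');o[:,:480]=a;o[:240,480:]=b
cv2.imwrite("pics/end.png",o)
```

```text
-0.0006 t11.39 [0.4149 0.3159 0.0714] F [-4.2 -1.3  5.4] w0.0273 ff 60.3
```

View pics/end.png

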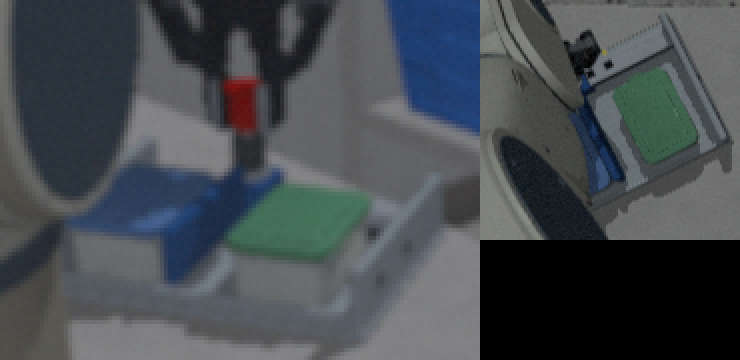

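The divider at about (210,220) now lies close against the blue-lidded box, and the green box hasn't moved. The knob at (242,105) is still gripped at the height it was grasped (TCP z = 0.0714), with firm bottom contact, so the pin is home.

```bash
python3 -c "
from workcell import workorder
print(workorder.hand_in())"
```

```text
the job is handed in; nothing more can be done
None
```

I slid the blue divider 24 mm to the next hole on the blue-lidded box's side, where the forces and height show the pin fully home, and handed in at about 11.5 s with the red knob still gripped; the hand-in gave no verdict.

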